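Purge and reset the gas-control module

TASK

Restart the white gas-control module beside the chromatograph: first push the black purge plunger on its top all the way down to its stop and let it spring back up. Then take the reset pin out of its stand, reach its steel rod through the round opening in the module's top and hold the recessed button under it fully down; finish while still gripping the pin and holding that button down. Do not press the button under the square opening, and leave the amber bottle, the vial rack and the beaker where they stand.

Things in the scene. Friction and masses are not known exactly. Their poses are not given: they have to be found in the camera images.
- module: White gas-control module fixed to the bench: a hollow case 200 mm deep (x) by 240 mm wide (y) by 80 mm high, with a dark band round its sides. Origin: centre of its underside; z up, front faces its -x. On top: purge plunger at x 45, y 0 mm, round opening at x -40, y 60 mm, square opening at x -40, y -60 mm. It moves and turns about z from start to start.
- plunger_top (a point): Centre of the top face of the black purge plunger head (disc 34 mm in diameter, 10 mm thick, on a 12 mm steel stem, 40 mm above the module's top when up). Moves down with it.
- plunger (a joint): Travel of the purge plunger in m: 0 up, 0.012 down at its stop. Spring: 3 N to start, 9 N at the stop; springs back by itself.
- reset_hole (a point): Centre of the round opening (14 mm diameter, vertical, panel 8 mm thick, framed by a thin black circle 28 mm across), at the level of the module's top face (80 mm above the bench).
- reset_button_face (a point): Centre of the flat top of the button (20 mm diameter) under the round opening, 30 mm below the module's top face when up. Moves down with it.
- reset_button (a joint): Travel of the button under the round opening in m: 0 up, 0.006 fully down. Spring: 2 N to start, 5 N fully down; springs back by itself.
- square_hole (a point): Centre of the square opening (14 x 14 mm, framed by a thin black square 28 mm across) at the level of the module's top face; a like button lies 30 mm under it and is not to be pressed.
- square_button (a joint): Travel of the button under the square opening in m: 0 up, 0.006 fully down. Same spring as the other button.
- stand: Grey stand of the reset pin, fixed: block 60 x 60 x 70 mm, one upright blind hole (10 mm diameter, 64 mm deep) at its centre. Origin: centre of its underside, z up.
- stylus_grip (a point): Middle of the handle of the reset pin (loose, about 50 g): round black handle 20 mm in diameter and 75 mm long, below it on the same axis a steel rod 7 mm in diameter and 60 mm long. It starts upright, rod down in the stand, the handle's lower end resting on the stand's top, so this point is 107.5 mm above the bench. z runs from tip to handle; the rod's tip lies 97.5 mm below this point along it, the handle's lower end 37.5 mm below.
- stylus_tip (a point): The tip of the reset pin's steel rod.
- stylus: The whole reset pin; origin at the rod's tip, z along it towards the handle.
- amber_bottle: Bystander: loose amber bottle, 56 mm diameter, 105 mm high. Origin: centre of its underside.
- vial_rack: Bystander: loose white vial rack, 70 x 70 mm, 44 mm high with its vials. Origin: centre of its underside.
- beaker: Bystander: loose glass beaker, 56 mm diameter, 70 mm high. Origin: centre of its underside.
There are look-alikes about, which are no part of the job. What is shaped like the stand but green is not meant. There is more than one size of the stylus; the job needs the smaller.

How it is judged:
On the way, in this order (a step that is already met when the one before it is completed fails the run):
1. the purge plunger is pushed down to its stop (value of joint plunger above 0.0105 m), for 0.1 s.
2. with the plunger up again, the reset pin, held in the fingers, holds the button under the round opening down (value of joint plunger below 0.003 m and value of joint reset_button above 0.0045 m and contact force between stylus and reset_button above 1.5 N and contact force between the fingers and stylus above 1 N), for 0.3 s.
At the end, for the whole second after the job is handed in: For the last second the gripped pin, its tip in the round opening (30 mm deep or more, within 9 mm of its axis), keeps the button down over 4.5 of 6 mm with over 1.5 N; plunger up (within 3 mm), other button under 2 mm, bottle, rack and beaker within 20 mm of their start (all of step 2 and horizontal distance between stylus_tip and reset_hole below 0.009 m and z of stylus_tip in the frame of reset_hole below -0.03 m and contact force between stylus and stand below 0.1 N and value of joint square_button below 0.002 m and distance of each of amber_bottle, vial_rack, beaker from where it was at the start of the episode below 0.02 m); the arm keeps its last pose, push and grip.
It fails at once if the button under the square opening is pressed (value of joint square_button above 0.002 m).
It fails at once if the bottle, the vial rack or the beaker is displaced by more than 20 mm or tipped (distance of any of amber_bottle, vial_rack, beaker from where it was at the start of the episode above 0.02 m or angle between any of amber_bottle, vial_rack, beaker's own z axis and vertical above 0.5 rad).
It also fails if it takes over 51 s, if anything falls off the work surface, if the arm or the gripper's body presses on something with over 40 N, if the wrist force passes 120 N, or if a joint passes its speed limit or range.

ROBOT

A 6-joint arm with a two-finger parallel gripper is mounted at the origin on the work surface. World frame = base frame: x ahead of the robot, y to its left, z up, the work surface at z = 0. Lengths are in m, angles in rad, forces in N, time in s.
With the tool pointing down it reaches from about 0.3 to 0.775 m from the base axis. Payload 14.6 kg.
Tool frame: the origin (TCP) lies midway between the tips of the shut fingers; the grasp point (between the pads) lies 19 mm behind it (grasp_offset is the distance from the TCP to the grasp point, in m); z points along the fingers, y is the line along which they close (so a half turn about z gives the same grasp; the last joint's range is limited). The gripper opens to 94 mm and grips with 3 to 60 N. Pads are 16 mm wide; open, the fingers measure 119 mm over their backs; the gripper's body (75 mm by 177 mm) begins 78 mm behind the grasp point.
Start: joints at [-1.415, 0.3, 1.521, -0, 1.321, -0.067], TCP at [0.122, -0.536, 0.205] pointing down, gripper open.
Joint ranges: [-3.03, 3.03], [-0.79, 2.21], [0.23, 2.52], [-1.04, 4.18], [0, 3.07], [-2.55, 2.55]. Speed limits (rad/s): [2.22, 2.22, 2.57, 3.14, 3.14, 3.14].

INTERFACE

Orientations are given as [roll, pitch, yaw] about the fixed x, y, z axes, in that order (R = Rz(yaw) Ry(pitch) Rx(roll)).
In Python, from station import * gives the robot as it stands. The module is installed in compiled form; this text tells all that it offers.
- The arm moves only by the tool send_rows, never from a script. Its argument "rows" is a list of rows, each an object of numbers: "dx", "dy", "dz": the shift along the tool's x, y, z in mm; "roll": the turn about the tool's z in degrees; "jaw": the closure, from -1 (fully open) to 1 (shut). In form: [{"dx": .., "dy": .., "dz": .., "roll": .., "jaw": ..}, ...]. A call has 1 to 12 rows; each row shifts and turns the commanded pose from where the row before left it, along the tool's axes as they then stand; what a row does not reach is not made up. A row lasts 1/12 s, in which the tool goes at most 41.7 mm and 7.16 degrees, less where a joint would pass 70% of its speed; a pose out of reach is approached as far as the arm can. A call is refused whole if a number of a shift passes 41.7 or a number of a turn 7.16, either way. A call with a gripper value outside its range is refused whole. The fingers move at their own pace and stop on an object; "force" is the grip in N (left out, the last holds). Time passes only in rows, so rows that do not move let the fingers close. It gives the time, the measured TCP pose, the force, the opening and the grip force at its end, in the units of the state.
- get_obs(): the state, without advancing time (a new reading comes with each control period).
- camera(name): name is "scene" or "top" or "wrist"; returns a dict with "frame" (420x560x3 uint8, red, green, blue), "z_map" (420x560 float32, m along the optical axis (not along the pixel's ray), 0 where there is no reading), "camera_matrix" (3x3 intrinsics, pixels), "D" ([k1, k2, p1, p2, k3] as OpenCV has them; the pictures are not rectified), "rvec" (rotation vector, rad) and "tvec" (3), from world to camera coordinates, as OpenCV has them. Camera axes: x right, y down, z forward; pixel columns grow to the right and rows downward; lengths in m; the calibration is good to about 2 mm. A picture is of the moment at which its call begins.
- hand_in(): hands the job in; it is judged then, once.
The state is a dict: "time_s": time; "qpos": joint angles; "joint_vel": joint speeds; "tau": joint torques, N m; "ee_pos": TCP position; "eef_rot": TCP orientation; "force": force on the tool from outside, world axes, zero at the start; "moment": the same for the moment, N m; "grip_width": finger opening in m; "grip_force": force on a finger pad.
Only numpy, scipy, OpenCV 4.12 (cv2) and the standard library are available. Lean on these libraries where they do the work, as an engineer would, in place of code of your own. Each camera call takes 0.05 s, during which the arm holds its last target. There are 200 camera calls.

## Working session

There is one attempt and no reset: what is moved stays moved. The work goes in short steps, Python scripts to look and compute and a tool call to move; the robot and the scene stay as the last step left them, time stands still between calls to the robot, and variables do not carry over. Pictures are saved under pics/ and viewed, at most 10 in all, crops included, and the job is handed in when it is done.

Besides the shell and the picture viewer there is one more tool, called after "Emit:" as a command line: name --argument value ..., lists and objects as JSON in quotes. send_rows: Moves the arm, as the interface text tells. Its arguments: {"type":"object","properties":{"rows":{"type":"array"},"force":{"type":"number"}},"required":["rows"]}

```bash
mkdir -p pics
cat > h.py <<'E'
from station import *
import numpy as np, cv2
def cam(n):
    c=camera(n); c['R']=cv2.Rodrigues(np.array(c['rvec'],float))[0]; c['t']=np.array(c['tvec'],float).reshape(3); return c
def ray(c,uv):
    p=cv2.undistortPoints(np.array(uv,float).reshape(-1,1,2),c['camera_matrix'],c['D']).reshape(-1,2)
    d=np.c_[p,np.ones(len(p))]@c['R']; return -c['R'].T@c['t'],d
def onplane(c,uv,z):
    o,d=ray(c,uv); return o+d*((z-o[2])/d[:,2])[:,None]
def depthpt(c,uv):
    o,d=ray(c,uv); uv=np.array(uv).reshape(-1,2); z=c['z_map'][uv[:,1].astype(int),uv[:,0].astype(int)]; return o+d*z[:,None]
def save(c,f,crop=None,s=1):
    im=c['frame'][:,:,::-1]
    if crop: a,b,w,h=crop; im=im[b:b+h,a:a+w]
    cv2.imwrite('pics/'+f,cv2.resize(im,None,fx=s,fy=s,interpolation=cv2.INTER_CUBIC))
E
python3 - <<'E'
from h import *
a=cam('top'); b=cam('scene')
save(a,'top0.png'); save(b,'scene0.png')
for c in(a,b): print(-c['R'].T@c['t'],c['R'][2],c['camera_matrix'][0,0],(c['z_map']>0).mean())
np.save('top0.npy',a,allow_pickle=True)
np.save('scene0.npy',b,allow_pickle=True)
print(get_obs())
E
```

```text
[ 0.42980865 -0.05884     0.931551  ] [ 0.15784079  0.00430285 -0.9874552 ] 388.0863479850591 0.9962117346938776
[ 1.42986543 -0.45190569  0.70157348] [-0.76554292  0.3488505  -0.54059907] 454.0306313834799 0.99578231292517
{'time_s': 0.1, 'qpos': array([-1.41458691e+00,  3.00369530e-01,  1.52150078e+00, -2.52271553e-05,
        1.32071074e+00, -6.66073019e-02]), 'joint_vel': array([ 2.80557765e-05, -1.74588818e-03, -2.19752573e-03, -1.61663078e-03,
        4.74400238e-06, -1.50554286e-03]), 'tau': array([ 4.27232399e-04, -5.32646406e+01, -3.53284156e+01,  7.09057529e-02,
        2.35340249e-02, -6.88115301e-05]), 'ee_pos': array([ 0.1214884 , -0.5361776 ,  0.20497602]), 'eef_rot': array([-3.14060482e+00, -4.14038973e-05,  2.22822956e-01]), 'force': array([-0.18410936, -0.16713908, -0.07591715]), 'moment': array([ 0.01941702, -0.00400923, -0.01431616]), 'grip_force': 0.0, 'grip_width': 0.09420887635059368}
```

View pics/top0.png

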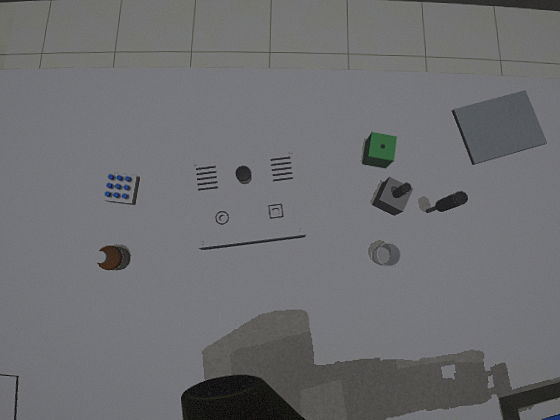

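View pics/scene0.png

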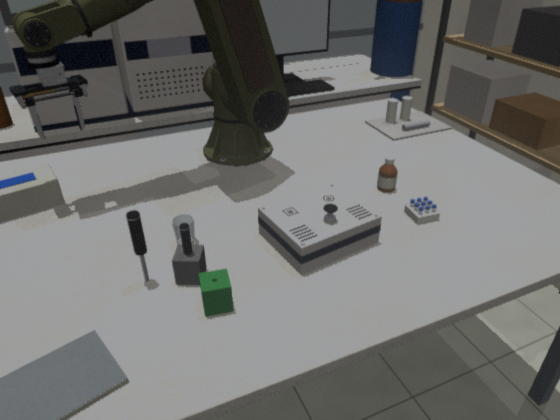

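Top view: the module is at about (250,205), with the plunger at (244,174), the round opening at (222,217) and the square one at (276,211).
- **Stands:** the grey one at (391,195) holds a pin with its handle at (402,189). The green one at (379,150) is a decoy.
- **Pins:** the pin in the grey stand looks smaller. The one at (447,203) (scene: 138,230) looks longer. I'll check both by measuring and in a crop.

Run:
```python
from h import *
a=np.load('top0.npy',allow_pickle=True).item(); b=np.load('scene0.npy',allow_pickle=True).item()
g=cv2.cvtColor(a['frame'],cv2.COLOR_RGB2GRAY)
def blob(name,x0,y0,x1,y1,z,th):
    m=(g[y0:y1,x0:x1]<th).astype(np.uint8); cs,_=cv2.findContours(m,cv2.RETR_EXTERNAL,cv2.CHAIN_APPROX_NONE)
    c=max(cs,key=cv2.contourArea); (u,v),r=cv2.minEnclosingCircle(c); x,y,w,h=cv2.boundingRect(c)
    u,v=x0+x+(w-1)/2,y0+y+(h-1)/2
    print(name,(u,v),(w,h),onplane(a,[[u,v]],z).round(4), depthpt(a,[[u,v]]).round(4)); return u,v
for th in(60,90):
  P=blob('plunger',230,160,260,190,.12,th)
  r=blob('round',212,207,234,228,.08,th)
  s=blob('square',264,200,288,222,.08,th)
print('plunger edge depth',depthpt(a,[[244,170],[215,198],[260,230],[402,188],[396,192],[385,192],[391,182],[379,140],[462,197],[430,209],[384,255],[392,250]]).round(3))
# pin tops: height map
H=np.zeros(g.shape); vv,uu=np.mgrid[0:420,0:560]; p=depthpt(a,np.c_[uu.ravel(),vv.ravel()]).reshape(420,560,3)
np.save('P.npy',p)
for n,(x0,y0,x1,y1) in dict(stand=(365,170,418,222),big=(418,185,475,218),beaker=(360,232,410,272),bottle=(90,235,135,275),rack=(100,165,145,210)).items():
    q=p[y0:y1,x0:x1].reshape(-1,3); q=q[q[:,2]>.02]; t=q[q[:,2]>q[:,2].max()-.012]
    print(n,q.min(0).round(3),q.max(0).round(3),'top',np.median(t,0).round(4),len(t), np.ptp(t,0).round(3))
f=b['frame'][:,:,::-1]; t=a['frame'][:,:,::-1]
A=cv2.resize(f[200:320,110:250],(700,600))[:,:400]; 
A=cv2.resize(f[200:320,110:250],(400,343)); B=cv2.resize(t[120:240,350:490],(400,343))
cv2.imwrite('pics/crop1.png',np.hstack([A,B]))
```

```text
plunger (243.0, 174.0) (15, 17) [[0.6312 0.0216 0.12  ]] [[0.6311 0.0215 0.1207]]
round (225.0, 221.5) (5, 4) [[0.5326 0.0618 0.08  ]] [[0.5324 0.0617 0.081 ]]
square (270.5, 217.5) (2, 2) [[ 0.5434 -0.0387  0.08  ]] [[ 0.5429 -0.0388  0.0837]]
plunger (243.0, 174.0) (17, 19) [[0.6312 0.0216 0.12  ]] [[0.6311 0.0215 0.1207]]
round (221.5, 217.5) (14, 14) [[0.5413 0.0699 0.08  ]] [[0.5449 0.074  0.0531]]
square (275.5, 211.0) (16, 15) [[ 0.5581 -0.0495  0.08  ]] [[ 0.5627 -0.0491  0.0495]]
plunger edge depth [[ 0.64   0.02   0.12 ]
 [ 0.586  0.087  0.077]
 [ 0.515 -0.016  0.078]
 [ 0.603 -0.314  0.141]
 [ 0.603 -0.314  0.098]
 [ 0.608 -0.298  0.069]
 [ 0.631 -0.312  0.071]
 [ 0.73  -0.286  0.074]
 [ 0.577 -0.421  0.186]
 [ 0.577 -0.416  0.031]
 [ 0.468 -0.31   0.004]
 [ 0.479 -0.321  0.032]]
stand [ 0.43  -0.361  0.022] [ 0.645 -0.059  0.932] top [ 0.4298 -0.0588  0.9316] 14 [0. 0. 0.]
big [ 0.43  -0.432  0.023] [ 0.59  -0.059  0.932] top [ 0.4298 -0.0588  0.9316] 10 [0. 0. 0.]
beaker [ 0.43  -0.331  0.021] [ 0.494 -0.059  0.932] top [ 0.4298 -0.0588  0.9316] 9 [0. 0. 0.]
bottle [ 0.421 -0.059  0.02 ] [0.475 0.348 0.932] top [ 0.4298 -0.0588  0.9316] 10 [0. 0. 0.]
rack [ 0.43  -0.059  0.02 ] [0.653 0.367 0.932] top [ 0.4298 -0.0588  0.9316] 4 [0. 0. 0.]
```

View pics/crop1.png

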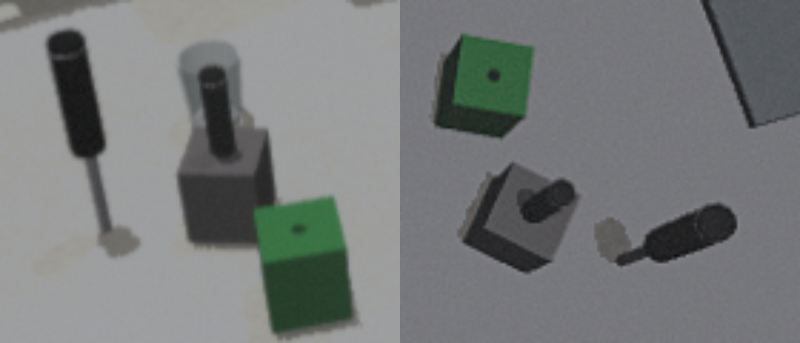

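The crop shows two pins. The one in the grey stand (left crop 215,110; top at z≈0.143) matches the smaller pin described. The pin standing free at (75,95) is larger, with its top at 0.186, so it's a decoy. Green stand ignored. Module yaw is about 0.14 rad, and both the plunger position and its height fit the description. Next I turn the tool, shut the jaws and go above the plunger.

Emit:
send_rows --rows '[{"dz": -5, "roll": -6.75, "jaw": 1}, {"dz": -5, "roll": -6.75, "jaw": 1}, {"dz": -5, "roll": -6.75, "jaw": 1}, {"dz": -5, "roll": -6.75, "jaw": 1}, {"dz": -5, "roll": -6.75, "jaw": 1}, {"dz": -5, "roll": -6.75, "jaw": 1}, {"dz": 0, "roll": -6.75, "jaw": 1}]'

```text
invalid input at $.rows[0]: expected keys dx, dy, dz, roll, jaw
```

Emit:
send_rows --rows '[{"dx": 28, "dy": 6, "jaw": 1}, {"dx": 28, "dy": 6, "jaw": 1}, {"dx": 28, "dy": 6, "jaw": 1}, {"dx": 28, "dy": 6, "jaw": 1}, {"dx": 28, "dy": 6, "jaw": 1}, {"dx": 28, "dy": 6, "jaw": 1}, {"dx": 28, "dy": 6, "jaw": 1}, {"dx": 28, "dy": 6, "jaw": 1}, {"dx": 28, "dy": 6, "jaw": 1}, {"dx": 28, "dy": 6, "jaw": 1}, {"dx": 28, "dy": 6, "jaw": 1}, {"dx": 28, "dy": 6, "jaw": 1}]'

```text
invalid input at $.rows[0]: expected keys dx, dy, dz, roll, jaw
```

Emit:
send_rows --rows '[{"dx": 28, "dy": 6, "jaw": 1}, {"dx": 28, "dy": 6, "jaw": 1}, {"dx": 28, "dy": 6, "jaw": 1}, {"dx": 28, "dy": 6, "jaw": 1}, {"dx": 28, "dy": 6, "jaw": 1}, {"dx": 28, "dy": 6, "jaw": 1}, {"dx": 28, "dy": 6, "jaw": 1}, {"dx": 28, "dy": 6, "jaw": 1}, {"dx": 28, "dy": 6, "jaw": 1}, {"dx": 28, "dy": 6, "jaw": 1}, {"dx": 10, "dy": 2, "jaw": 1}, {"jaw": 1}]'

```text
invalid input at $.rows[0]: expected keys dx, dy, dz, roll, jaw
```

```bash
cat >> h.py <<'E'
def delta(x,y,z):
    from scipy.spatial.transform import Rotation as R
    o=get_obs(); M=R.from_euler('xyz',o['eef_rot']).as_matrix(); print('t',round(o['time_s'],2),'ee',o['ee_pos'].round(4),o['eef_rot'].round(3),'tool mm',(M.T@(np.array([x,y,z])-o['ee_pos'])*1000).round(1),'F',o['force'].round(1),'w',round(o['grip_width'],4),round(o['grip_force'],1))
E
python3 - <<'E'
from h import *
delta(.6325,.022,.123)
w=cam('wrist'); save(w,'wrist1.png')
np.save('w1.npy',w,allow_pickle=True)
E
```

```text
t 0.1 ee [ 0.1215 -0.5362  0.205 ] [-3.141 -0.     0.223] tool mm [ 621.7 -431.4   82.4] F [-0.2 -0.2 -0.1] w 0.0942 0.0
```

View pics/wrist1.png

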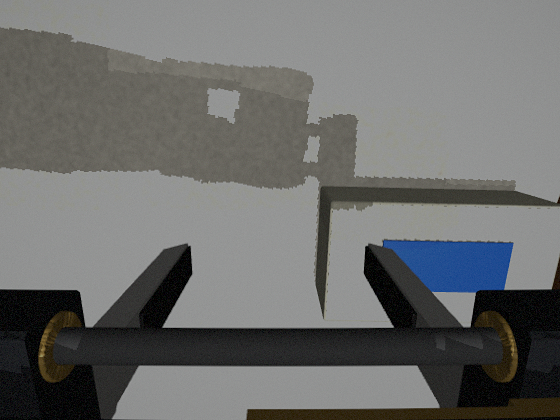

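The calls were refused because every row needs all the keys, so the arm is still at the start. The wrist view shows the fingers, with a white and blue box at (430,260) off to one side. I'll lift first, then resend.

Emit:
send_rows --rows '[{"dx": 0, "dy": 0, "dz": -10, "roll": 0, "jaw": 1}, {"dx": 0, "dy": 0, "dz": -10, "roll": -6.75, "jaw": 1}, {"dx": 0, "dy": 0, "dz": -10, "roll": -6.75, "jaw": 1}, {"dx": 0, "dy": 0, "dz": 0, "roll": -6.75, "jaw": 1}, {"dx": 0, "dy": 0, "dz": 0, "roll": -6.75, "jaw": 1}, {"dx": 0, "dy": 0, "dz": 0, "roll": -6.75, "jaw": 1}, {"dx": 0, "dy": 0, "dz": 0, "roll": -6.75, "jaw": 1}, {"dx": 0, "dy": 0, "dz": 0, "roll": -6.75, "jaw": 1}]'

```text
time_s: 0.82
ee_pos: [0.1215, -0.5364, 0.2362]
eef_rot: [3.141, 0.0, 1.053]
force: [-1.0, -0.8, 0.1]
grip_width: 0.044
grip_force: 0.0
```

Emit:
send_rows --rows '[{"dx": 28, "dy": 6, "dz": 0, "roll": 0, "jaw": 1}, {"dx": 28, "dy": 6, "dz": 0, "roll": 0, "jaw": 1}, {"dx": 28, "dy": 6, "dz": 0, "roll": 0, "jaw": 1}, {"dx": 28, "dy": 6, "dz": 0, "roll": 0, "jaw": 1}, {"dx": 28, "dy": 6, "dz": 0, "roll": 0, "jaw": 1}, {"dx": 28, "dy": 6, "dz": 0, "roll": 0, "jaw": 1}, {"dx": 28, "dy": 6, "dz": 0, "roll": 0, "jaw": 1}, {"dx": 28, "dy": 6, "dz": 0, "roll": 0, "jaw": 1}, {"dx": 28, "dy": 6, "dz": 0, "roll": 0, "jaw": 1}, {"dx": 28, "dy": 6, "dz": 0, "roll": 0, "jaw": 1}, {"dx": 28, "dy": 6, "dz": 0, "roll": 0, "jaw": 1}, {"dx": 28, "dy": 6, "dz": 0, "roll": 0, "jaw": 1}]'

```text
time_s: 1.82
ee_pos: [0.3526, -0.2802, 0.2363]
eef_rot: [3.141, 0.0, 1.047]
force: [0.5, -0.2, 0.5]
grip_width: 0.0001
grip_force: 0.0
```

Emit:
send_rows --rows '[{"dx": 28, "dy": 6, "dz": 0, "roll": 0, "jaw": 1}, {"dx": 28, "dy": 6, "dz": 0, "roll": 0, "jaw": 1}, {"dx": 28, "dy": 6, "dz": 0, "roll": 0, "jaw": 1}, {"dx": 28, "dy": 6, "dz": 0, "roll": 0, "jaw": 1}, {"dx": 28, "dy": 6, "dz": 0, "roll": 0, "jaw": 1}, {"dx": 28, "dy": 6, "dz": 0, "roll": 0, "jaw": 1}, {"dx": 28, "dy": 6, "dz": 0, "roll": 0, "jaw": 1}, {"dx": 28, "dy": 6, "dz": 0, "roll": 0, "jaw": 1}, {"dx": 28, "dy": 6, "dz": 0, "roll": 0, "jaw": 1}, {"dx": 28, "dy": 6, "dz": 0, "roll": 0, "jaw": 1}, {"dx": 10, "dy": 2, "dz": 0, "roll": 0, "jaw": 1}, {"dx": 0, "dy": 0, "dz": 0, "roll": 0, "jaw": 1}]'

```text
time_s: 2.82
ee_pos: [0.5512, -0.0597, 0.2355]
eef_rot: [-3.141, 0.0, 1.05]
force: [-0.6, 0.4, 0.0]
grip_width: 0.0002
grip_force: 0.0
```

Run:
```python
from h import *
delta(.6325,.022,.123)
w=cam('wrist'); save(w,'wrist2.png')
np.save('w2.npy',w,allow_pickle=True)
```

```text
t 2.82 ee [ 0.5512 -0.0597  0.2355] [-3.141  0.     1.05 ] tool mm [111.4  29.9 112.5] F [-0.6  0.4  0. ] w 0.0002 0.0
```

View pics/wrist2.png

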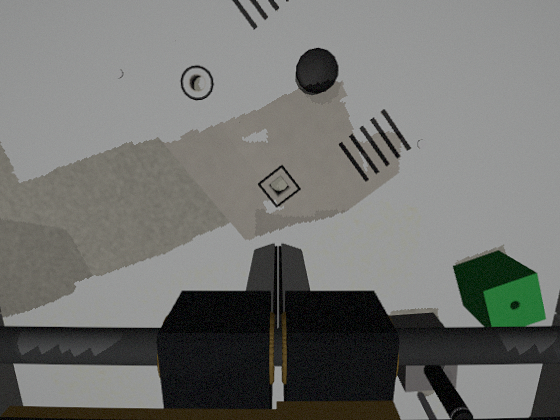

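The wrist view shows the round opening at (197,83), the plunger at (318,71), the square opening at (279,186), and the pin in the grey stand at the lower right. I'll refine the positions from this picture.

Run:
```python
from h import *
a=np.load('w2.npy',allow_pickle=True).item()
g=cv2.cvtColor(a['frame'],cv2.COLOR_RGB2GRAY)
for n,x0,y0,x1,y1,z,th in(('round',175,60,220,105,.08,90),('square',252,160,306,212,.08,90),('plunger',290,42,345,100,.12,70)):
    m=(g[y0:y1,x0:x1]<th).astype(np.uint8); cs,_=cv2.findContours(m,cv2.RETR_EXTERNAL,cv2.CHAIN_APPROX_NONE)
    c=max(cs,key=cv2.contourArea); x,y,w,h=cv2.boundingRect(c); p=onplane(a,(c.reshape(-1,2)+[x0,y0]),z)
    ctr,r=cv2.minEnclosingCircle((p[:,:2]*1000).astype(np.float32))
    print(n,x0+x+(w-1)/2,y0+y+(h-1)/2,w,h,np.round(ctr,1),round(r,1))
```

```text
round 197.0 82.5 33 34 [540.8  70.2] 14.8
square 279.0 185.5 43 42 [558.4 -48.5] 20.4
plunger 316.5 71.0 42 47 [632.   22.4] 18.0
```

Emit:
send_rows --rows '[{"dx": 22.3, "dy": 6, "dz": 10, "roll": 0, "jaw": 1}, {"dx": 22.3, "dy": 6, "dz": 10, "roll": 0, "jaw": 1}, {"dx": 22.3, "dy": 6, "dz": 10, "roll": 0, "jaw": 1}, {"dx": 22.3, "dy": 6, "dz": 10, "roll": 0, "jaw": 1}, {"dx": 22.3, "dy": 6, "dz": 10, "roll": 0, "jaw": 1}, {"dx": 0, "dy": 0, "dz": 20, "roll": 0, "jaw": 1}, {"dx": 0, "dy": 0, "dz": 20, "roll": 0, "jaw": 1}, {"dx": 0, "dy": 0, "dz": 15, "roll": 0, "jaw": 1}, {"dx": 0, "dy": 0, "dz": 0, "roll": 0, "jaw": 1}, {"dx": 0, "dy": 0, "dz": 0, "roll": 0, "jaw": 1}]'

```text
time_s: 3.7
ee_pos: [0.6317, 0.0192, 0.1308]
eef_rot: [-3.141, 0.0, 1.046]
force: [0.2, -0.5, 0.5]
grip_width: 0.0003
grip_force: 0.0
```

```bash
python3 -c "
from h import *
delta(.6325,.0225,.108)"
```

```text
t 3.7 ee [0.6317 0.0192 0.1308] [-3.141  0.     1.046] tool mm [ 3.3 -1.  22.8] F [ 0.2 -0.5  0.5] w 0.0003 0.0
```

Emit:
send_rows --rows '[{"dx": 3.3, "dy": -1, "dz": 8, "roll": 0, "jaw": 1}, {"dx": 0, "dy": 0, "dz": 5, "roll": 0, "jaw": 1}, {"dx": 0, "dy": 0, "dz": 5, "roll": 0, "jaw": 1}, {"dx": 0, "dy": 0, "dz": 4, "roll": 0, "jaw": 1}, {"dx": 0, "dy": 0, "dz": 0, "roll": 0, "jaw": 1}, {"dx": 0, "dy": 0, "dz": 0, "roll": 0, "jaw": 1}]'

```text
time_s: 4.2
ee_pos: [0.6336, 0.0237, 0.1095]
eef_rot: [3.14, -0.001, 1.048]
force: [-0.2, 0.3, 7.6]
grip_width: 0.0005
grip_force: 4.1
```

Emit:
send_rows --rows '[{"dx": 0, "dy": 0, "dz": 2, "roll": 0, "jaw": 1}, {"dx": 0, "dy": 0, "dz": 2, "roll": 0, "jaw": 1}, {"dx": 0, "dy": 0, "dz": 1, "roll": 0, "jaw": 1}, {"dx": 0, "dy": 0, "dz": 0, "roll": 0, "jaw": 1}, {"dx": 0, "dy": 0, "dz": 0, "roll": 0, "jaw": 1}, {"dx": 0, "dy": 0, "dz": 0, "roll": 0, "jaw": 1}]'

```text
time_s: 4.7
ee_pos: [0.6338, 0.0237, 0.1079]
eef_rot: [3.138, -0.002, 1.048]
force: [-14.6, -0.5, 34.5]
grip_width: 0.0001
grip_force: 17.3
```

34 N at z=0.108 means the plunger is at its stop. I'll release it, lift, and refine the pin position from the pictures I already have.

Emit:
send_rows --rows '[{"dx": 0, "dy": 0, "dz": -5, "roll": 0, "jaw": 1}, {"dx": 0, "dy": 0, "dz": -20, "roll": 0, "jaw": 1}, {"dx": 0, "dy": 0, "dz": -30, "roll": 0, "jaw": 1}, {"dx": 0, "dy": 0, "dz": -30, "roll": 0, "jaw": 1}, {"dx": 0, "dy": 0, "dz": -30, "roll": 0, "jaw": 0.2}, {"dx": -20, "dy": 10, "dz": -30, "roll": 0, "jaw": 0.2}, {"dx": -25, "dy": 12, "dz": 0, "roll": 0, "jaw": 0.2}, {"dx": -25, "dy": 12, "dz": 0, "roll": 0, "jaw": 0.2}, {"dx": -25, "dy": 12, "dz": 0, "roll": 0, "jaw": 0.2}, {"dx": -25, "dy": 12, "dz": 0, "roll": 0, "jaw": 0.2}, {"dx": -25, "dy": 12, "dz": 0, "roll": 0, "jaw": 0.2}, {"dx": -25, "dy": 12, "dz": 0, "roll": 0, "jaw": 0.2}]'

```text
time_s: 5.7
ee_pos: [0.6186, -0.1658, 0.2484]
eef_rot: [-3.142, 0.0, 1.048]
force: [0.0, -0.0, 0.3]
grip_width: 0.0378
grip_force: 0.0
```

Run:
```python
from h import *
a=np.load('top0.npy',allow_pickle=True).item(); g=cv2.cvtColor(a['frame'],cv2.COLOR_RGB2GRAY)
# handle: fit dark blob; axis ends
P=np.load('P.npy')[172:215,370:420]; m=(P[...,2]>.085)&(P[...,2]<.16)&(g[172:215,370:420]<70)
q=P[m]; print(len(q),q.mean(0).round(4),q[:,2].max(),q[q[:,2]>.137].mean(0).round(4),(q[:,2]>.137).sum())
# stand top face centre from depth
Q=np.load('P.npy')[172:220,368:420]; s=Q[(abs(Q[...,2]-.07)<.006)]
r=cv2.minAreaRect((s[:,:2]*1000).astype(np.float32)); print(r)
# visible top disc in top image: farthest part of dark blob
ys,xs=np.nonzero(m); print(onplane(a,[[402.5,187.5]],.145).round(4), xs.max()+370,ys.min()+172)
w=cam('wrist'); save(w,'wrist3.png'); np.save('w3.npy',w,allow_pickle=True)
delta(.603,-.314,.25)
```

```text
149 [ 0.6021 -0.3188  0.127 ] 0.14935894064510924 [ 0.6037 -0.3214  0.1448] 69
((605.07568359375, -322.648193359375), (61.34907531738281, 61.308284759521484), 64.78963470458984)
[[ 0.6028 -0.314   0.145 ]] 410 183
t 5.75 ee [ 0.618  -0.1703  0.2481] [3.142e+00 1.000e-03 1.044e+00] tool mm [-131.8   59.2   -1.7] F [-0.3 -4.2  0.4] w 0.0376 0.0
```

View pics/wrist3.png

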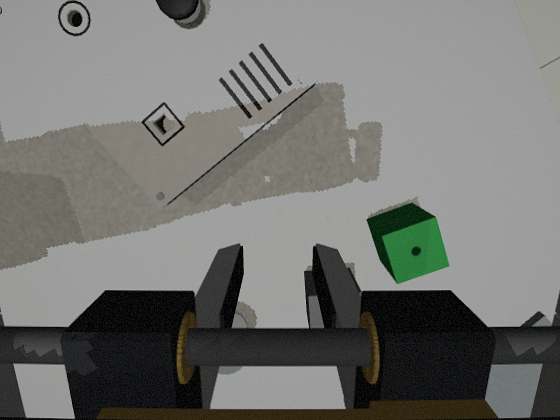

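The wrist view shows the green decoy stand at (415,245), with the real stand and pin hidden behind the right finger at about (330,290). Depth gives a stand top of 61×61 mm centred at (0.605,-0.3225), which agrees with the handle top. I'll move above it.

Emit:
send_rows --rows '[{"dx": -23, "dy": 11, "dz": 0, "roll": 0, "jaw": 0}, {"dx": -23, "dy": 11, "dz": 0, "roll": 0, "jaw": 0}, {"dx": -23, "dy": 11, "dz": 0, "roll": 0, "jaw": 0}, {"dx": -23, "dy": 11, "dz": 0, "roll": 0, "jaw": 0}, {"dx": -23, "dy": 11, "dz": 0, "roll": 0, "jaw": 0}, {"dx": -23, "dy": 11, "dz": 0, "roll": 0, "jaw": 0}, {"dx": 0, "dy": 0, "dz": 0, "roll": 0, "jaw": 0}, {"dx": 0, "dy": 0, "dz": 0, "roll": 0, "jaw": 0}]'

```text
time_s: 6.42
ee_pos: [0.6068, -0.3177, 0.2478]
eef_rot: [-3.141, -0.0, 1.046]
force: [0.1, -0.2, 0.7]
grip_width: 0.0468
grip_force: 0.0
```

Run:
```python
from h import *
delta(.6047,-.3222,.112)
w=cam('scene'); save(w,'scene2.png',(70,100,240,240),2.5); np.save('s2.npy',w,allow_pickle=True)
```

```text
t 6.42 ee [ 0.6068 -0.3177  0.2478] [-3.141 -0.     1.046] tool mm [ -5.    0.5 135.8] F [ 0.1 -0.2  0.7] w 0.0468 0.0
```

View pics/scene2.png

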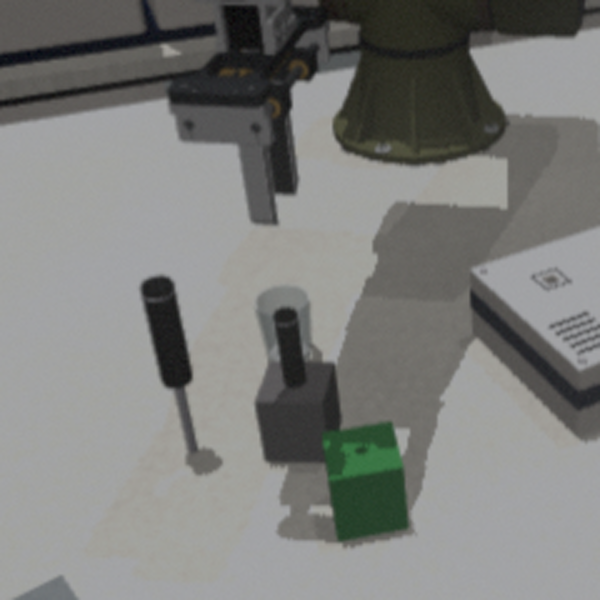

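The scene crop shows the open fingers at about (270,200), above the smaller pin at (288,345). The big pin at (165,335) stays clear. Descending, then gripping.

Emit:
send_rows --rows '[{"dx": -5, "dy": 0.5, "dz": 15, "roll": 0, "jaw": 0}, {"dx": 0, "dy": 0, "dz": 20, "roll": 0, "jaw": 0}, {"dx": 0, "dy": 0, "dz": 20, "roll": 0, "jaw": 0}, {"dx": 0, "dy": 0, "dz": 20, "roll": 0, "jaw": 0}, {"dx": 0, "dy": 0, "dz": 20, "roll": 0, "jaw": 0}, {"dx": 0, "dy": 0, "dz": 20, "roll": 0, "jaw": 0}, {"dx": 0, "dy": 0, "dz": 20, "roll": 0, "jaw": 0}, {"dx": 0, "dy": 0, "dz": 0, "roll": 0, "jaw": 0}, {"dx": 0, "dy": 0, "dz": 0, "roll": 0, "jaw": 0}]'

```text
time_s: 7.22
ee_pos: [0.6053, -0.3203, 0.1134]
eef_rot: [-3.14, -0.0, 1.049]
force: [0.5, -0.4, 0.1]
grip_width: 0.047
grip_force: 0.0
```

Emit:
send_rows --rows '[{"dx": 0, "dy": 0, "dz": 0, "roll": 0, "jaw": 1}, {"dx": 0, "dy": 0, "dz": 0, "roll": 0, "jaw": 1}, {"dx": 0, "dy": 0, "dz": 0, "roll": 0, "jaw": 1}, {"dx": 0, "dy": 0, "dz": 0, "roll": 0, "jaw": 1}, {"dx": 0, "dy": 0, "dz": 0, "roll": 0, "jaw": 1}, {"dx": 0, "dy": 0, "dz": 0, "roll": 0, "jaw": 1}, {"dx": 0, "dy": 0, "dz": 0, "roll": 0, "jaw": 1}, {"dx": 0, "dy": 0, "dz": 0, "roll": 0, "jaw": 1}]' --force 30

```text
time_s: 7.88
ee_pos: [0.6053, -0.3216, 0.1141]
eef_rot: [3.141, -0.0, 1.047]
force: [-1.4, 0.7, 5.1]
grip_width: 0.0194
grip_force: 30.0
```

Emit:
send_rows --rows '[{"dx": 0, "dy": 0, "dz": -10, "roll": 0, "jaw": 1}, {"dx": 0, "dy": 0, "dz": -20, "roll": 0, "jaw": 1}, {"dx": 0, "dy": 0, "dz": -25, "roll": 0, "jaw": 1}, {"dx": 0, "dy": 0, "dz": -25, "roll": 0, "jaw": 1}, {"dx": 0, "dy": 0, "dz": -25, "roll": 0, "jaw": 1}, {"dx": 0, "dy": 0, "dz": -25, "roll": 0, "jaw": 1}, {"dx": 0, "dy": 0, "dz": -20, "roll": 0, "jaw": 1}, {"dx": 10, "dy": -8, "dz": 0, "roll": 0, "jaw": 1}, {"dx": 20, "dy": -16, "dz": 0, "roll": 0, "jaw": 1}, {"dx": 20, "dy": -16, "dz": 0, "roll": 0, "jaw": 1}, {"dx": 20, "dy": -16, "dz": 0, "roll": 0, "jaw": 1}, {"dx": 20, "dy": -16, "dz": 0, "roll": 0, "jaw": 1}]'

```text
time_s: 8.88
ee_pos: [0.5872, -0.2065, 0.2638]
eef_rot: [-3.141, 0.0, 1.047]
force: [0.3, -0.2, 0.5]
grip_width: 0.0195
grip_force: 30.0
```

Emit:
send_rows --rows '[{"dx": 20, "dy": -17, "dz": 0, "roll": 0, "jaw": 1}, {"dx": 20, "dy": -17, "dz": 0, "roll": 0, "jaw": 1}, {"dx": 20, "dy": -17, "dz": 0, "roll": 0, "jaw": 1}, {"dx": 20, "dy": -17, "dz": 0, "roll": 0, "jaw": 1}, {"dx": 20, "dy": -17, "dz": 0, "roll": 0, "jaw": 1}, {"dx": 20, "dy": -17, "dz": 0, "roll": 0, "jaw": 1}, {"dx": 20, "dy": -17, "dz": 0, "roll": 0, "jaw": 1}, {"dx": 20, "dy": -17, "dz": 0, "roll": 0, "jaw": 1}, {"dx": 20, "dy": -17, "dz": 0, "roll": 0, "jaw": 1}, {"dx": 20, "dy": -17, "dz": 0, "roll": 0, "jaw": 1}, {"dx": 0, "dy": 0, "dz": 0, "roll": 0, "jaw": 1}, {"dx": 0, "dy": 0, "dz": 0, "roll": 0, "jaw": 1}]'

```text
time_s: 9.88
ee_pos: [0.5403, 0.0513, 0.2639]
eef_rot: [3.141, -0.0, 1.049]
force: [0.1, -1.2, -0.0]
grip_width: 0.0193
grip_force: 30.0
```

```bash
python3 -c "
from h import *
delta(.541,.070,.220)"
```

```text
t 9.88 ee [0.5403 0.0513 0.2639] [ 3.141 -0.     1.049] tool mm [16.5 -8.7 43.9] F [ 0.1 -1.2 -0. ] w 0.0193 30.0
```

Emit:
send_rows --rows '[{"dx": 8.2, "dy": -4.4, "dz": 0, "roll": 0, "jaw": 1}, {"dx": 8.2, "dy": -4.4, "dz": 10, "roll": 0, "jaw": 1}, {"dx": 0, "dy": 0, "dz": 15, "roll": 0, "jaw": 1}, {"dx": 0, "dy": 0, "dz": 15, "roll": 0, "jaw": 1}, {"dx": 0, "dy": 0, "dz": 10, "roll": 0, "jaw": 1}, {"dx": 0, "dy": 0, "dz": 0, "roll": 0, "jaw": 1}, {"dx": 0, "dy": 0, "dz": 0, "roll": 0, "jaw": 1}]'

```text
time_s: 10.47
ee_pos: [0.541, 0.0691, 0.2132]
eef_rot: [-3.141, 0.0, 1.047]
force: [0.1, 0.3, 0.4]
grip_width: 0.0195
grip_force: 30.0
```

Run:
```python
from h import *
delta(.541,.070,.220)
s=cam('scene'); w=cam('wrist'); t=cam('top')
for n,c in(('s4',s),('w4',w),('t4',t)): np.save(n+'.npy',c,allow_pickle=True)
A=cv2.resize(s['frame'][110:270,230:390,::-1],(400,400),interpolation=2); B=cv2.resize(w['frame'][:,:,::-1],(400,300))
B=np.vstack([B,np.zeros((100,400,3),np.uint8)]); C=cv2.resize(t['frame'][140:260,170:330,::-1],(267,200))
cv2.imwrite('pics/mix4.png',np.hstack([A,B]))
```

```text
t 10.47 ee [0.541  0.0691 0.2132] [-3.141  0.     1.047] tool mm [ 0.8 -0.5 -6.8] F [0.1 0.3 0.4] w 0.0195 30.0
```

View pics/mix4.png

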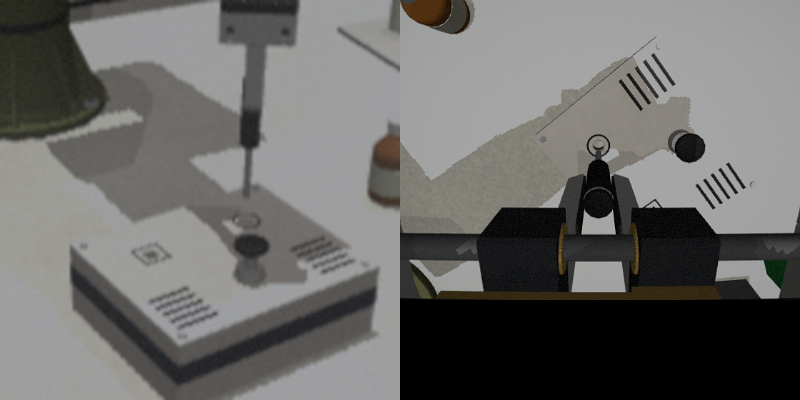

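The mixed view shows the pin hanging upright. Its tip is at scene crop (247,197), which is full (329,189), and near the ring at wrist full (277,210). The ring lies just beyond the tip. I'll triangulate the rod.

Run:
```python
from h import *
s=np.load('s4.npy',allow_pickle=True).item(); w=np.load('w4.npy',allow_pickle=True).item()
for n,c,(x0,x1),rows in(('s',s,(318,340),range(168,196,2)),('w',w,(262,292),range(186,224,2))):
    g=cv2.cvtColor(c['frame'],cv2.COLOR_RGB2GRAY).astype(int); print(n,x0)
    for v in rows: print(v,*g[v,x0:x1])
# expected pixel of points at axis if the pin is vertical under the TCP
from numpy import array
o=get_obs()['ee_pos']
for n,c in(('s',s),('w',w)):
    for z in(.169,.140,.1095): print(n,z,cv2.projectPoints(array([[o[0],o[1],z]]),c['rvec'],c['tvec'],c['camera_matrix'],c['D'])[0].ravel().round(1))
    print(n,'hole',cv2.projectPoints(array([[.541,.0702,.08]]),c['rvec'],c['tvec'],c['camera_matrix'],c['D'])[0].ravel().round(1))
```

```text
s 318
168 108 107 110 112 112 113 113 108 97 66 45 39 42 50 67 111 153 158 156 158 157 157
170 133 135 139 153 155 154 155 154 155 147 93 75 87 139 153 156 157 158 158 156 158 157
172 158 157 157 157 157 157 158 157 158 149 94 81 104 151 157 157 159 156 157 158 158 158
174 156 157 158 158 157 157 158 158 157 150 91 80 106 152 158 157 157 158 158 159 157 158
176 156 157 159 157 157 158 158 157 155 140 87 82 113 153 158 156 158 159 157 158 158 159
178 156 157 156 158 159 157 157 157 155 129 84 85 117 154 155 157 158 157 158 158 158 158
180 157 157 158 157 158 157 157 157 154 129 84 87 125 155 158 158 157 158 157 157 157 157
182 156 159 158 157 157 158 157 158 152 112 80 89 131 153 150 151 156 157 158 156 157 157
184 139 154 157 158 157 155 156 154 142 106 81 78 101 105 103 111 127 142 151 156 156 157
186 109 116 137 143 139 127 123 116 108 81 79 83 106 103 103 103 112 114 117 128 143 152
188 108 110 110 110 112 112 110 109 106 91 82 88 107 111 112 113 112 112 114 114 113 120
190 110 108 111 110 112 110 111 111 112 110 110 109 111 112 111 110 112 112 108 112 112 112
192 105 104 106 105 
[... 1788 characters left out ...]
6 111 139 137 135 109 48 49 50 49 52 52 49 56 152 172 148 108 121 38 26 64 133 170
216 121 120 131 132 125 99 42 13 19 76 118 78 48 51 53 47 52 47 45 45 154 80 85 13 25 60 135 170 168 164
218 121 122 118 119 123 116 120 95 88 55 57 38 54 55 50 50 48 54 46 50 35 63 115 134 171 171 168 165 166 165
220 116 119 119 118 119 119 116 118 116 118 125 69 54 54 47 50 48 51 50 44 144 171 167 166 166 167 166 164 166 164
222 119 117 117 120 121 119 119 118 119 121 121 64 52 51 42 51 44 48 51 45 132 171 167 165 167 168 166 165 163 166
s 0.169 [330.3 167.4]
s 0.14 [329.7 177.5]
s 0.1095 [329.1 187.7]
s hole [328.8 197.3]
w 0.169 [278.9 234.9]
w 0.14 [278.7 222.9]
w 0.1095 [278.5 212.7]
w hole [277.5 203.8]
```

The rod and hole line up within about 1 mm, against ±3.5 mm of clearance. Inserting.

Emit:
send_rows --rows '[{"dx": 0.8, "dy": 0, "dz": 6, "roll": 0, "jaw": 1}, {"dx": 0, "dy": 0, "dz": 6, "roll": 0, "jaw": 1}, {"dx": 0, "dy": 0, "dz": 6, "roll": 0, "jaw": 1}, {"dx": 0, "dy": 0, "dz": 6, "roll": 0, "jaw": 1}, {"dx": 0, "dy": 0, "dz": 6, "roll": 0, "jaw": 1}, {"dx": 0, "dy": 0, "dz": 6, "roll": 0, "jaw": 1}, {"dx": 0, "dy": 0, "dz": 4, "roll": 0, "jaw": 1}, {"dx": 0, "dy": 0, "dz": 4, "roll": 0, "jaw": 1}, {"dx": 0, "dy": 0, "dz": 4, "roll": 0, "jaw": 1}, {"dx": 0, "dy": 0, "dz": 0, "roll": 0, "jaw": 1}, {"dx": 0, "dy": 0, "dz": 0, "roll": 0, "jaw": 1}]'

```text
time_s: 11.53
ee_pos: [0.5414, 0.0699, 0.1654]
eef_rot: [-3.141, 0.0, 1.047]
force: [-0.1, -0.9, -1.0]
grip_width: 0.019
grip_force: 30.0
```

Emit:
send_rows --rows '[{"dx": 0, "dy": 0, "dz": 4, "roll": 0, "jaw": 1}, {"dx": 0, "dy": 0, "dz": 4, "roll": 0, "jaw": 1}, {"dx": 0, "dy": 0, "dz": 4, "roll": 0, "jaw": 1}, {"dx": 0, "dy": 0, "dz": 3, "roll": 0, "jaw": 1}, {"dx": 0, "dy": 0, "dz": 0, "roll": 0, "jaw": 1}, {"dx": 0, "dy": 0, "dz": 0, "roll": 0, "jaw": 1}, {"dx": 0, "dy": 0, "dz": 0, "roll": 0, "jaw": 1}]'

```text
time_s: 12.12
ee_pos: [0.5415, 0.0699, 0.1508]
eef_rot: [3.141, -0.0, 1.047]
force: [-0.7, 0.6, 2.4]
grip_width: 0.0194
grip_force: 30.0
```

Emit:
send_rows --rows '[{"dx": 0, "dy": 0, "dz": 2, "roll": 0, "jaw": 1}, {"dx": 0, "dy": 0, "dz": 2, "roll": 0, "jaw": 1}, {"dx": 0, "dy": 0, "dz": 0.5, "roll": 0, "jaw": 1}, {"dx": 0, "dy": 0, "dz": 0, "roll": 0, "jaw": 1}, {"dx": 0, "dy": 0, "dz": 0, "roll": 0, "jaw": 1}, {"dx": 0, "dy": 0, "dz": 0, "roll": 0, "jaw": 1}]'

```text
time_s: 12.62
ee_pos: [0.5422, 0.07, 0.1476]
eef_rot: [3.139, -0.002, 1.048]
force: [-2.5, 1.0, 16.6]
grip_width: 0.0193
grip_force: 30.0
```

Emit:
send_rows --rows '[{"dx": 0, "dy": 0, "dz": 1, "roll": 0, "jaw": 1}, {"dx": 0, "dy": 0, "dz": 0, "roll": 0, "jaw": 1}, {"dx": 0, "dy": 0, "dz": 0, "roll": 0, "jaw": 1}, {"dx": 0, "dy": 0, "dz": 0, "roll": 0, "jaw": 1}]'

```text
time_s: 12.95
ee_pos: [0.5426, 0.07, 0.1474]
eef_rot: [3.138, -0.003, 1.047]
force: [-3.1, 0.1, 22.4]
grip_width: 0.0195
grip_force: 30.1
```

Emit:
send_rows --rows '[{"dx": 0, "dy": 0, "dz": 0, "roll": 0, "jaw": 1}, {"dx": 0, "dy": 0, "dz": 0, "roll": 0, "jaw": 1}, {"dx": 0, "dy": 0, "dz": 0, "roll": 0, "jaw": 1}, {"dx": 0, "dy": 0, "dz": 0, "roll": 0, "jaw": 1}, {"dx": 0, "dy": 0, "dz": 0, "roll": 0, "jaw": 1}, {"dx": 0, "dy": 0, "dz": 0, "roll": 0, "jaw": 1}, {"dx": 0, "dy": 0, "dz": 0, "roll": 0, "jaw": 1}, {"dx": 0, "dy": 0, "dz": 0, "roll": 0, "jaw": 1}]' --force 45

```text
time_s: 13.62
ee_pos: [0.5425, 0.07, 0.1474]
eef_rot: [3.138, -0.002, 1.048]
force: [-2.8, -0.5, 22.5]
grip_width: 0.0193
grip_force: 45.1
```

Run:
```python
from h import *
s=cam('scene'); save(s,'scene5.png',(230,110,160,160),3)
delta(.541,.07,.148)
```

```text
t 13.67 ee [0.5425 0.07   0.1474] [ 3.138e+00 -2.000e-03  1.048e+00] tool mm [-0.8 -1.3 -0.6] F [-3.5  0.  22.2] w 0.0194 45.1
```

View pics/scene5.png

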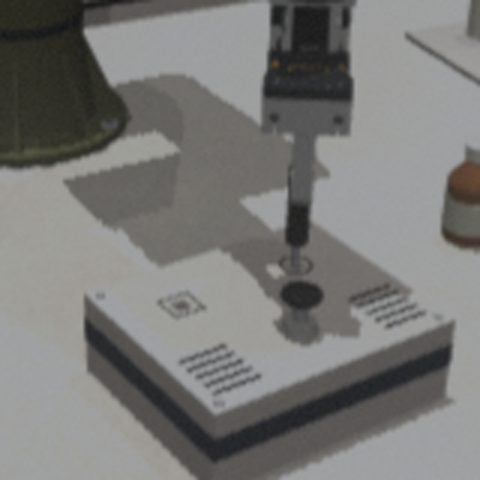

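The picture shows the rod inside the ring at (296,264) with the handle's lower end about 24 mm above the top, and the plunger up at (300,295). Everything fits, so I'm handing in.

```bash
python3 -c "
from station import *
print(hand_in())"
```

```text
the job is handed in; nothing more can be done
None
```

I handed the job in with the gripped reset pin holding the round-opening button down at its stop (about 22 N) and the plunger pressed fully earlier and back up; the hand-in call returned no verdict.

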